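Seal the vacuum drying chamber with crisscross clamping

TASK

Shut the vacuum chamber's lid by pressing down its front tab, then tighten its four T-bar clamps clockwise in two passes so that the gasket seats evenly: first turn each about an eighth of a turn, then turn each on to its stop, a quarter turn in all. In each pass go crisscross: after the first clamp do the one diagonally opposite, then the other two. Do not knock over or push away the beaker, the petri dishes or the dropper bottle round the chamber.

Things in the scene. Friction and masses are not known exactly. Their poses are not given: they have to be found in the camera images.
- chamber: Vacuum drying chamber, fixed to the bench: a steel tub, 190 x 190 x 60 mm, on a grey base, standing side-on: its open face slopes 25 degrees down to its low front, which looks roughly to the robot's left. Origin: on the bench under the middle of the open face, x away from the robot, y to the low front (the robot's left), z up. The rim plane passes 110 mm above the origin.
- lid (a joint): Aluminium lid, 190 x 190 x 8 mm with a round window, hinged along the upper edge of the tub (on the robot's right); opening angle in rad, 0 = shut flat on the gasket, grows as it opens, at most 1.1. The stiff friction hinge holds it where it is left; pushing it down at its tab takes about 3 N or less and lifting it about 10 N.
- lid_hinge (a point): Middle of the lid's hinge axis, fixed to the lid: its frame has x along the hinge (away from the robot), y to the low front in the plane of the lid, z out of the lid's top face. The lid's underside is z = 0, its top face z = 8 mm, its window ring stands up to z = 13 mm; the lid lies from y = 5 to 195 mm and turns about this x axis (positive angle opens).
- lid_tab (a point): On the top face of the 70 mm wide, 8 mm thick tab in the middle of the lid's low front edge, where to press: y = 220 mm, z = 8 mm in the frame of lid_hinge. The tab runs from y = 195 to 235 mm. Same axes as lid_hinge.
- beaker: Bystander: empty plastic beaker, 96 mm across, 100 mm tall, standing loose behind the chamber's hinge side; origin at the centre of its underside.
- dishes: Bystander: stack of petri dishes, 91 mm across, 113 mm tall, standing loose between chamber and robot; origin at the centre of its underside.
- dropper: Bystander: small white dropper bottle, 38 mm across, 90 mm tall, standing loose before the chamber's low front; origin at the centre of its underside.
- clamp_low_far (a joint): Turn of the lower far T-bar clamp on the lid, rad: 0 = loose (bar points to the middle of the lid), grows clockwise seen from above the lid, 0.785 = an eighth of a turn, 1.6 = fully tight at its stop (bar crosswise to the line to the lid's middle). Friction 0.15 N m all the way, so fingers set astride the bar turn it without gripping; it stays where left.
- grip_low_far (a point): Grip point of the lower far clamp, on its turning axis; x = 62, y = 162, z = 29 mm in the frame of lid_hinge (21 mm above the lid's top). Black bar 60 long, 14 wide, 22 mm tall, from 12 mm below this point to 10 mm above it, on a 12 mm stem. x runs along the bar, z along the axis away from the lid; with the lid shut z leans 25 degrees towards the chamber's front.
- clamp_low_near (a joint): Turn of the lower near T-bar clamp on the lid, rad: 0 = loose (bar points to the middle of the lid), grows clockwise seen from above the lid, 0.785 = an eighth of a turn, 1.6 = fully tight at its stop (bar crosswise to the line to the lid's middle). Friction 0.15 N m all the way, so fingers set astride the bar turn it without gripping; it stays where left.
- grip_low_near (a point): Grip point of the lower near clamp, on its turning axis; x = -62, y = 162, z = 29 mm in the frame of lid_hinge (21 mm above the lid's top). Black bar 60 long, 14 wide, 22 mm tall, from 12 mm below this point to 10 mm above it, on a 12 mm stem. x runs along the bar, z along the axis away from the lid; with the lid shut z leans 25 degrees towards the chamber's front.
- clamp_high_near (a joint): Turn of the upper near T-bar clamp on the lid, rad: 0 = loose (bar points to the middle of the lid), grows clockwise seen from above the lid, 0.785 = an eighth of a turn, 1.6 = fully tight at its stop (bar crosswise to the line to the lid's middle). Friction 0.15 N m all the way, so fingers set astride the bar turn it without gripping; it stays where left.
- grip_high_near (a point): Grip point of the upper near clamp, on its turning axis; x = -62, y = 38, z = 29 mm in the frame of lid_hinge (21 mm above the lid's top). Black bar 60 long, 14 wide, 22 mm tall, from 12 mm below this point to 10 mm above it, on a 12 mm stem. x runs along the bar, z along the axis away from the lid; with the lid shut z leans 25 degrees towards the chamber's front.
- clamp_high_far (a joint): Turn of the upper far T-bar clamp on the lid, rad: 0 = loose (bar points to the middle of the lid), grows clockwise seen from above the lid, 0.785 = an eighth of a turn, 1.6 = fully tight at its stop (bar crosswise to the line to the lid's middle). Friction 0.15 N m all the way, so fingers set astride the bar turn it without gripping; it stays where left.
- grip_high_far (a point): Grip point of the upper far clamp, on its turning axis; x = 62, y = 38, z = 29 mm in the frame of lid_hinge (21 mm above the lid's top). Black bar 60 long, 14 wide, 22 mm tall, from 12 mm below this point to 10 mm above it, on a 12 mm stem. x runs along the bar, z along the axis away from the lid; with the lid shut z leans 25 degrees towards the chamber's front.

How it is judged:
By the outcome, as a careful person would: the job done as asked, in the order asked, and still so for the second after the job is handed in, with the robot touching nothing.
It also fails if it takes over 72 s, if anything falls off the work surface, if the arm or the gripper's body presses on something with over 40 N, if the wrist force passes 120 N, or if a joint passes its speed limit or range.

ROBOT

A 7-joint arm with a two-finger parallel gripper is mounted at the origin on a cart in front of the work surface, level with it; the furniture and walls round the work are solid. World frame = base frame: x ahead of the robot, y to its left, z up, the work surface at z = 0. Lengths are in m, angles in rad, forces in N, time in s.
With the tool pointing down it reaches from about 0.4 to 0.875 m from the base axis. Payload 19.3 kg.
Tool frame: the origin (TCP) lies at the very end of the fingers, on their centre line; the grasp point (between the pads) lies 19 mm behind it; z points along the fingers, y is the line along which they close (so a half turn about z gives the same grasp; the last joint's range is limited). The gripper opens to 85 mm and grips with 20 to 120 N. Pads are 22 mm wide; open, the fingers measure 114 mm over their backs; the gripper's body (76 mm by 85 mm) begins 54 mm behind the grasp point. The pads swing forward as they close: fully open they stand 13 mm farther back than shut.
Start: joints at [-1.179, 0.521, -0.036, 1.599, 0.021, 1.021, -0.113], TCP at [0.278, 0.56, 0.2] pointing down, gripper open.
Joint ranges: [-2.91, 2.91], [-0.3, 2.13], [-1.5, 1.42], [0.17, 2.43], [-1.26, 4.41], [0.16, 1.93], [-2.52, 2.52]. Speed limits (rad/s): [1.89, 1.89, 2.39, 2.39, 3.01, 3.01, 3.01].

INTERFACE

Orientations are given as [roll, pitch, yaw] about the fixed x, y, z axes, in that order (R = Rz(yaw) Ry(pitch) Rx(roll)).
In Python, from workcell import bot gives the robot as it stands.
- The arm moves only by the shell command python3 -m crank 'ROWS' [FORCE]. ROWS is a JSON object of lists of equal length, an entry for each row: "travel": the shift along the world's x, y, z in cm, a list of three; "turn": the turn, a rotation vector about the world's x, y, z in degrees, a list of three; "gripper": the closure, from 0 (fully open) to 1 (shut). A call has exactly 5 rows; each row is the pose to reach, as a shift and turn from the pose commanded when the call began; what a row does not reach only later rows make up. A row lasts 1/10 s, in which the tool goes at most 50 mm and 8.59 degrees, less where a joint would pass 70% of its speed; a pose out of reach is approached as far as the arm can. A call with a gripper value outside its range is refused whole. The fingers move at their own pace and stop on an object; FORCE is the grip in N (left out, the last holds). Time passes only in rows, so rows that repeat a pose let the fingers close, or fill a call up. It gives the time, the measured TCP pose, the force, the opening and the grip force at its end, in the units of the state.
- bot.observe(): the state, without advancing time (a new reading comes with each control period).
- bot.grab_frame(name): name is "side" or "top"; returns a dict with "pixels" (420x560x3 uint8, red, green, blue), "fx", "fy", "cx", "cy" (pixels), "extrinsics" (4x4, takes a point from world to camera coordinates). Camera axes: x right, y down, z forward; pixel columns grow to the right and rows downward; lengths in m; the calibration is good to about 2 mm. A picture is of the moment at which its call begins. There is no depth.
- bot.job_done(): hands the job in; it is judged then, once.
The state is a dict: "clock": time; "qpos": joint angles; "qd": joint speeds; "joint_efforts": joint torques, N m; "position": TCP position; "tool_rot": TCP orientation; "force": force on the tool from outside, world axes, zero at the start; "moment": the same for the moment, N m; "grip_width": finger opening in m; "finger_force": force on a finger pad.
Only numpy, scipy, OpenCV 4.12 (cv2) and the standard library are available. Lean on these libraries where they do the work, as an engineer would, in place of code of your own. Each camera call takes 0.05 s, during which the arm holds its last target. There are 200 camera calls.

## Working session

There is one attempt and no reset: what is moved stays moved. The work goes in short steps, Python scripts to look and compute and a shell command to move; the robot and the scene stay as the last step left them, time stands still between calls to the robot, and variables do not carry over. Pictures are saved under pics/ and viewed, at most 13 in all, crops included, and the job is handed in when it is done.

```bash
ls; mkdir -p pics
python3 - <<'E'
from workcell import bot
import cv2,numpy as np
print(bot.observe())
for n in("side","top"):
    f=bot.grab_frame(n);np.savez(f"pics/{n}0.npz",**f)
    cv2.imwrite(f"pics/{n}0.png",f["pixels"][:,:,::-1])
    E=np.array(f["extrinsics"]);print(n,f["fx"],f["cx"],f["cy"],(-E[:3,:3].T@E[:3,3]).round(3),E[2,:3].round(3))
E
```

```text
pics
{'clock': 0.0, 'qpos': array([-1.17915297,  0.52205374, -0.03630776,  1.60001005,  0.02121829,
        1.02108678, -0.1127879 ]), 'qd': array([-0.00066113, -0.00081966, -0.00168343,  0.00047947, -0.00013604,
        0.00094805, -0.00100376]), 'joint_efforts': array([ 5.22811060e-04, -9.27098966e+01,  1.98041774e+00, -3.69943249e+01,
        1.79368589e-02,  8.31285724e-03, -8.16947568e-05]), 'position': array([0.27838271, 0.55915747, 0.19920049]), 'tool_rot': array([-3.14042515e+00,  1.08752993e-04,  2.67974406e+00]), 'force': array([0.54078027, 0.13681455, 0.16264109]), 'moment': array([-0.00891482, -0.02227256, -0.02216847]), 'finger_force': 0.0, 'grip_width': 0.08500769416068149}
side 471.00255536131976 277.91138867357716 210.22175122384866 [0.373 1.147 0.717] [ 0.121 -0.873 -0.473]
top 382.96821498168777 283.04466240544735 207.71585339093747 [0.403 0.065 1.047] [ 0.115  0.009 -0.993]
```

View pics/side0.png

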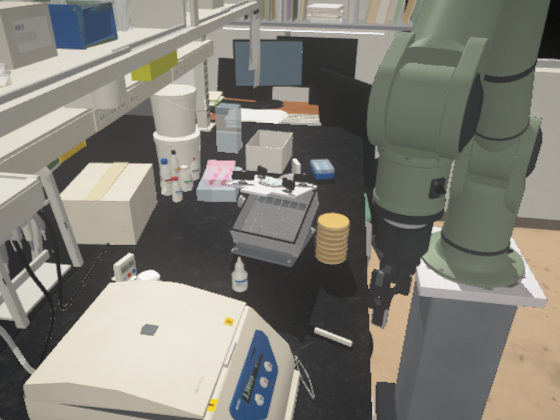

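View pics/top0.png

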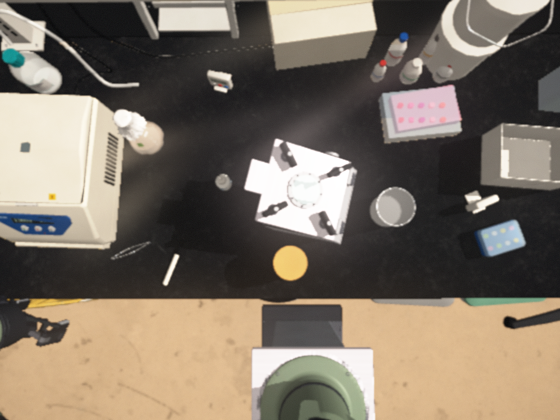

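The side view shows the tub at about (275,220), with the raised lid nearly edge-on at (275,187), the dishes at (332,238) and the dropper at (240,275). In the top view the lid's corners are near (272,140), (357,160), (340,243) and (257,222). The tab is at (258,178), the dropper at (223,182), the beaker at (392,207) and the dishes at (290,263).

Run:
```python
import cv2
a=cv2.imread("pics/side0.png")[150:280,215:365];b=cv2.imread("pics/top0.png")[125:285,205:425]
cv2.imwrite("pics/c1.png",cv2.resize(a,None,fx=4.5,fy=4.5,interpolation=cv2.INTER_CUBIC))
cv2.imwrite("pics/c2.png",cv2.resize(b,None,fx=3.6,fy=3.6,interpolation=cv2.INTER_CUBIC))
```

```text
(no output)
```

View pics/c1.png

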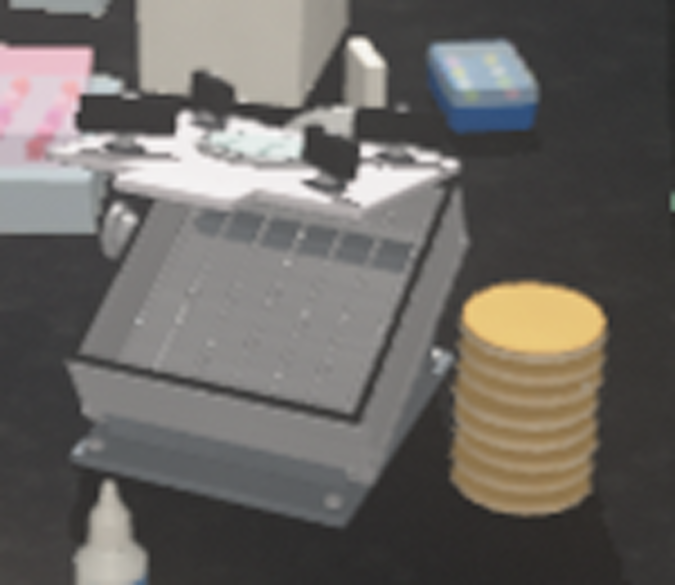

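View pics/c2.png

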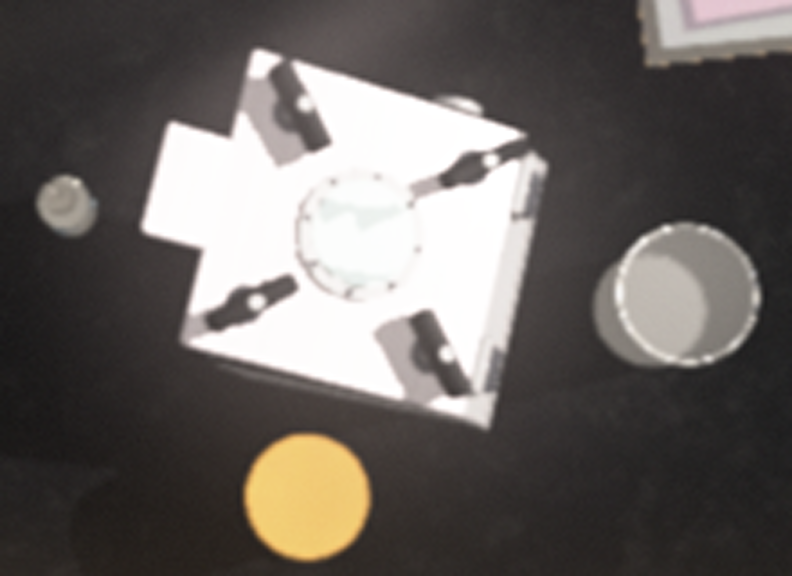

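The crops show the lid clearly. In c1 the tab's front corners are near (118,188) and (232,208), and the tub's low rim corners near (67,362) and (357,418). In c2 the lid's front corners are at (255,48) and (182,343), the tab's at (170,122) and (143,230), and the clamp centres at about (297,107), (485,160), (248,302) and (437,350).

```bash
cat > geo.py <<'E'
import numpy as np
from scipy.spatial.transform import Rotation as R
def load(n): return dict(np.load(f"pics/{n}.npz"))
def ray(f,p):
    E=f["extrinsics"];d=np.array([(p[0]-f["cx"])/f["fx"],(p[1]-f["cy"])/f["fy"],1])
    return -E[:3,:3].T@E[:3,3], E[:3,:3].T@d/np.linalg.norm(d)
def tri(r1,r2):
    (a,u),(b,v)=r1,r2
    s=np.linalg.lstsq(np.c_[u,-v],b-a,rcond=None)[0];p,q=a+s[0]*u,b+s[1]*v
    return (p+q)/2,np.linalg.norm(p-q)
def plane(r,z): return r[0]+r[1]*(z-r[0][2])/r[1][2]
def proj(f,P):
    c=f["extrinsics"][:3,:3]@P+f["extrinsics"][:3,3];return np.array([f["fx"]*c[0]/c[2]+f["cx"],f["fy"]*c[1]/c[2]+f["cy"]])
E
python3 - <<'E'
from geo import *
s,t=load("side0"),load("top0")
S=lambda x,y:ray(s,(215+(x+.5)/4.5-.5,150+(y+.5)/4.5-.5)); T=lambda x,y:ray(t,(205+(x+.5)/3.6-.5,125+(y+.5)/3.6-.5))
L={"tabF":((118,187),(170,122),(.035,.235,.004)),"tabN":((232,207),(143,230),(-.035,.235,.004)),
"cF":((50,155),(255,48),(.095,.195,.004)),"cN":((360,215),(182,343),(-.095,.195,.004)),
"gLF":((127,112),(297,107),(.062,.162,.034)),"gLN":((330,153),(248,302),(-.062,.162,.034)),"gHF":((212,97),(485,160),(.062,.038,.034)),"gHN":((402,125),(437,350),(-.062,.038,.034))}
A=[];B=[]
for k,(a,b,m) in L.items():
    p,e=tri(S(*a),T(*b));print(k,p.round(4),"gap",round(e,4));A.append(p);B.append(m)
A=np.array(A);B=np.array(B)
r,rs=R.align_vectors(A-A.mean(0),B-B.mean(0));o=A.mean(0)-r.apply(B.mean(0))
print("hinge",o.round(4),"res mm",(1e3*(A-o-r.apply(B))).round(1).tolist());print(r.as_matrix().round(3))
y=r.as_matrix()[:,1]; x=r.as_matrix()[:,0]
print("yaw",np.degrees(np.arctan2(x[1],x[0])),"elev of lid",np.degrees(np.arcsin(y[2])))
print("rim",plane(S(67,362),.07),plane(S(357,418),.07))
print("dish top",plane(T(308,497),.113),"beaker rim",plane(T(687,294),.1),"dropper",plane(T(65,195),.09), plane(T(72,215),.03))
E
```

```text
tabF [0.6067 0.1413 0.2166] gap 0.0057
tabN [0.5404 0.1573 0.2176] gap 0.0032
cF [0.6568 0.0893 0.2075] gap 0.0044
cN [0.4735 0.1339 0.2069] gap 0.0007
gLF [0.6159 0.0633 0.2254] gap 0.0012
gLN [0.496 0.093 0.223] gap 0.0022
gHF [ 0.5897 -0.0563  0.1859] gap 0.0045
gHN [ 0.4678 -0.0237  0.1906] gap 0.0055
hinge [ 0.5215 -0.0661  0.1448] res mm [[-1.7, -1.5, -1.0], [0.1, -2.0, -0.1], [-0.9, -2.2, 1.8], [0.4, -2.4, 0.8], [-0.2, 3.3, 0.6], [0.4, 3.7, -1.9], [1.6, -1.1, -2.4], [0.2, 2.2, 2.1]]
[[ 0.972  0.226 -0.068]
 [-0.236  0.929 -0.286]
 [-0.002  0.294  0.956]]
yaw -13.657777506147585 elev of lid 17.091422723819683
rim [0.65022158 0.0866176  0.07      ] [0.47216829 0.12007063 0.07      ]
dish top [0.3778777  0.05623274 0.113     ] beaker rim [ 0.51617735 -0.20583639  0.1       ] dropper [0.58852318 0.22704326 0.09      ] [0.58489232 0.23167939 0.03      ]
```

Triangulation gives the lid open by about 42° and the chamber yawed by about -13.7°. The hinge comes out at z≈0.145 against an expected 0.152, and the rim check agrees. Next I fly to a point above the tab, closing the fingers on the way.

```bash
python3 -m crank '{"travel":[[2.5,-3.6,2],[5.2,-7.6,4],[8,-11.5,5],[10.7,-15.5,5],[13.4,-19.4,5]],"turn":[[0,0,5.8],[0,0,11.6],[0,0,17.4],[0,0,23.2],[0,0,29]],"gripper":[1,1,1,1,1]}' 20
python3 -m crank '{"travel":[[2.7,-4,0],[5.4,-8,0],[8.1,-12,0],[10.8,-16,0],[13.4,-19.4,0]],"turn":[[0,0,5.8],[0,0,11.6],[0,0,17.4],[0,0,23.2],[0,0,29]],"gripper":[1,1,1,1,1]}'
cat > plan.py <<'E'
# usage: plan.py KEY toolY_deg(chamber) height_mm(lid z)   -> travel cm / rotvec deg from the present pose
import sys; from geo import *; from workcell import bot
H=np.array([.522,-.066,.152]); YAW=-13.5; DX=DY=0.
try: from fit import *
except ImportError: pass
C=R.from_euler('z',YAW,degrees=True)
def lid(op): return C*R.from_euler('x',np.radians(-25)+op)
PT={"LF":(.062,.162),"LN":(-.062,.162),"HN":(-.062,.038),"HF":(.062,.038)}
def target(k,ang,z,op=0.):
    L=lid(op); p=H+L.apply([*PT[k],z/1000]); a=np.radians(ang)
    y=np.array([np.cos(a),np.sin(a),0]);zt=np.array([0,0,-1.]);M=np.c_[np.cross(y,zt),y,zt]
    return p,L*R.from_matrix(M)
if __name__=="__main__":
    p,r=target(sys.argv[1],float(sys.argv[2]),float(sys.argv[3]))
    o=bot.observe();q=R.from_euler('xyz',o["tool_rot"])
    print("target",p.round(4),"travel cm",(100*(p-o["position"])).round(2),"turn",np.degrees((r*q.inv()).as_rotvec()).round(1),
      "axis n",lid(0).apply([0,0,1]).round(3),"lasterr q7",o["qpos"].round(2),"F",o["force"].round(1))
E
python3 plan.py LF 135 60
```

```text
clock: 0.6
position: [0.4134, 0.3635, 0.25]
tool_rot: [3.142, 0.0, -3.093]
force: [0.4, 1.4, -0.0]
grip_width: 0.0126
finger_force: 0.0
clock: 1.1
position: [0.5473, 0.169, 0.2497]
tool_rot: [-3.141, -0.0, -2.588]
force: [0.5, 0.7, 0.6]
grip_width: -0.0
finger_force: 0.0
target [0.6225 0.0869 0.1379] travel cm [  7.52  -8.2  -11.18] turn [-24.3   5.8  -0.2] axis n [0.099 0.411 0.906] lasterr q7 [-0.32  0.39 -0.11  1.68  0.05  1.08  1.68] F [0.5 0.7 0.6]
```

```bash
python3 -m crank '{"travel":[[1.2,-1.6,0],[2.4,-3.0,-1],[2.4,-3.0,-2.5],[2.4,-2.8,-4],[2.5,-2.5,-5.5]],"turn":[[0,0,0],[0,0,0],[0,0,0],[0,0,0],[0,0,0]],"gripper":[1,1,1,1,1]}'
python3 -m crank '{"travel":[[0,0.2,-1.5],[0.1,0.4,-3],[0.1,0.4,-4.5],[0.1,0.3,-6],[0,0,-7.5]],"turn":[[0,0,0],[0,0,0],[0,0,0],[0,0,0],[0,0,0]],"gripper":[1,1,1,1,1]}'
python3 -m crank '{"travel":[[0,-0.2,-1.2],[-0.1,-0.4,-2.4],[-0.2,-0.7,-3.6],[-0.3,-1.0,-4.6],[-0.3,-1.2,-5.2]],"turn":[[0,0,0],[0,0,0],[0,0,0],[0,0,0],[0,0,0]],"gripper":[1,1,1,1,1]}'
```

```text
clock: 1.6
position: [0.5713, 0.1462, 0.1939]
tool_rot: [3.141, -0.001, -2.592]
force: [1.0, 0.0, -0.2]
grip_width: -0.0001
finger_force: 0.0
clock: 2.1
position: [0.5716, 0.147, 0.1189]
tool_rot: [3.141, 0.0, -2.591]
force: [1.3, 1.0, 2.2]
grip_width: -0.0001
finger_force: 1.1
clock: 2.6
position: [0.568, 0.1341, 0.0668]
tool_rot: [3.141, -0.001, -2.591]
force: [-1.0, 1.3, 1.3]
grip_width: -0.0001
finger_force: 1.1
```

Contact is light, and the tab is close to shut. I'll press on gently in 2.5 mm steps.

```bash
python3 -m crank '{"travel":[[0,0,-0.2],[0,0,-0.4],[0,0,-0.5],[0,0,-0.6],[0,0,-0.6]],"turn":[[0,0,0],[0,0,0],[0,0,0],[0,0,0],[0,0,0]],"gripper":[1,1,1,1,1]}'
```

```text
clock: 3.1
position: [0.5686, 0.1345, 0.0619]
tool_rot: [-3.141, 0.0, -2.591]
force: [0.0, -1.0, 2.1]
grip_width: -0.0003
finger_force: 0.8
```

```bash
python3 -m crank '{"travel":[[0,0,-0.2],[0,0,-0.4],[0,0,-0.4],[0,0,-0.4],[0,0,-0.4]],"turn":[[0,0,0],[0,0,0],[0,0,0],[0,0,0],[0,0,0]],"gripper":[1,1,1,1,1]}'
```

```text
clock: 3.6
position: [0.5684, 0.1346, 0.0577]
tool_rot: [3.142, -0.0, -2.591]
force: [0.1, 0.0, 1.2]
grip_width: 0.0
finger_force: 0.2
```

```bash
python3 -m crank '{"travel":[[0,0,-0.1],[0,0,-0.2],[0,0,-0.3],[0,0,-0.4],[0,0,-0.4]],"turn":[[0,0,0],[0,0,0],[0,0,0],[0,0,0],[0,0,0]],"gripper":[1,1,1,1,1]}'
python3 - <<'E'
from workcell import bot
import cv2,numpy as np
for n in("side","top"):
    f=bot.grab_frame(n);np.savez(f"pics/{n}1.npz",**f)
    cv2.imwrite(f"pics/{n}1.png",f["pixels"][:,:,::-1])
a=cv2.imread("pics/side1.png")[150:280,215:365]
cv2.imwrite("pics/c3.png",cv2.resize(a,None,fx=4.5,fy=4.5,interpolation=cv2.INTER_CUBIC))
E
```

```text
clock: 4.1
position: [0.5685, 0.1344, 0.0537]
tool_rot: [-3.142, -0.0, -2.591]
force: [0.2, -0.6, 2.6]
grip_width: -0.0002
finger_force: 0.7
```

View pics/c3.png

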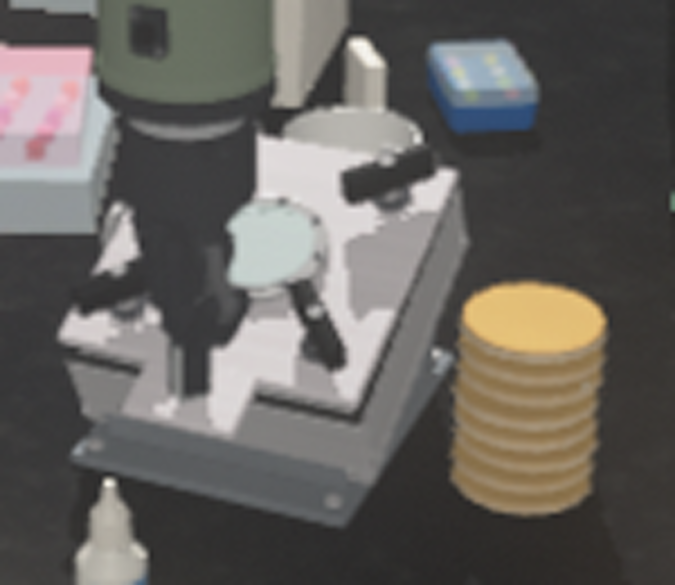

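The lid is nearly shut: its near front corner is at (357,405) and the rim at (357,418). The dropper at (110,540) is standing clear. I'll keep pressing until the force rises.

```bash
python3 -m crank '{"travel":[[0,0,-0.1],[0,0,-0.2],[0,0,-0.3],[0,0,-0.4],[0,0,-0.4]],"turn":[[0,0,0],[0,0,0],[0,0,0],[0,0,0],[0,0,0]],"gripper":[1,1,1,1,1]}'
```

```text
clock: 4.7
position: [0.5684, 0.1345, 0.0496]
tool_rot: [-3.142, -0.0, -2.591]
force: [-0.8, 0.1, 2.0]
grip_width: 0.0
finger_force: 0.7
```

```bash
python3 -m crank '{"travel":[[0,0,-0.1],[0,0,-0.2],[0,0,-0.3],[0,0,-0.4],[0,0,-0.4]],"turn":[[0,0,0],[0,0,0],[0,0,0],[0,0,0],[0,0,0]],"gripper":[1,1,1,1,1]}'
```

```text
clock: 5.2
position: [0.5684, 0.1345, 0.0456]
tool_rot: [3.142, -0.0, -2.591]
force: [0.3, -0.7, 1.9]
grip_width: 0.0004
finger_force: 0.7
```

Run:
```python
from workcell import bot
from geo import *
import cv2
f=bot.grab_frame("side");np.savez("pics/side2.npz",**f)
p=bot.observe()["position"];u=proj(f,p);print("tip crop px",(u-[225,190])*8)
a=f["pixels"][190:265,225:325,::-1]
cv2.imwrite("pics/c4.png",cv2.resize(a,None,fx=8,fy=8,interpolation=cv2.INTER_CUBIC))
```

```text
tip crop px [249.93761584 480.47356712]
```

View pics/c4.png

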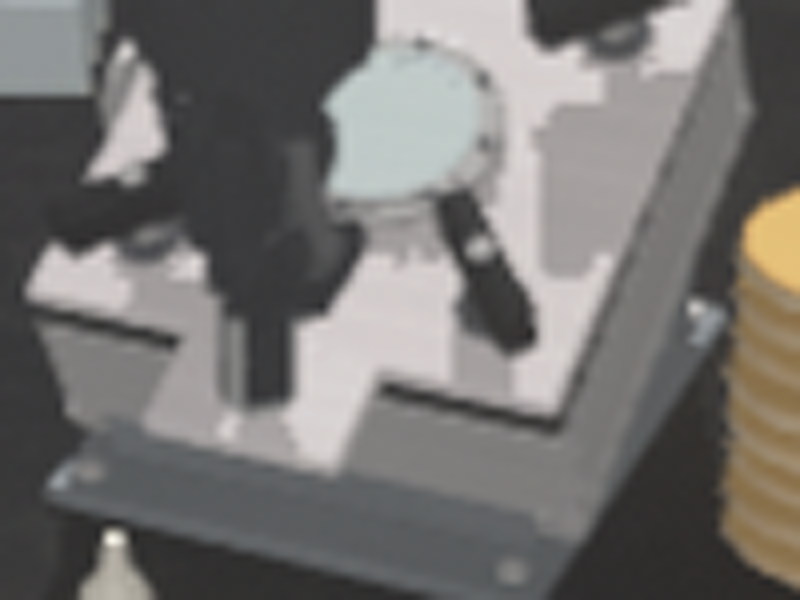

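The lid's front edge now lies along the rim's black line, near corner about (555,420), and the fingertip is on the tab at (265,405–450). I'll make one more gentle press to confirm the stop.

```bash
python3 -m crank '{"travel":[[0,0,-0.1],[0,0,-0.15],[0,0,-0.2],[0,0,-0.25],[0,0,-0.25]],"turn":[[0,0,0],[0,0,0],[0,0,0],[0,0,0],[0,0,0]],"gripper":[1,1,1,1,1]}'
python3 -m crank '{"travel":[[0,0,-0.1],[0,0,-0.15],[0,0,-0.2],[0,0,-0.25],[0,0,-0.25]],"turn":[[0,0,0],[0,0,0],[0,0,0],[0,0,0],[0,0,0]],"gripper":[1,1,1,1,1]}'
```

```text
clock: 5.75
position: [0.5685, 0.1345, 0.0432]
tool_rot: [-3.142, 0.0, -2.591]
force: [1.0, -0.8, 2.2]
grip_width: 0.0001
finger_force: 0.8
clock: 6.25
position: [0.5685, 0.1345, 0.0407]
tool_rot: [3.142, -0.0, -2.591]
force: [0.7, -0.4, 1.8]
grip_width: 0.0003
finger_force: 0.8
```

```bash
python3 -m crank '{"travel":[[0,0,-0.1],[0,0,-0.15],[0,0,-0.2],[0,0,-0.25],[0,0,-0.25]],"turn":[[0,0,0],[0,0,0],[0,0,0],[0,0,0],[0,0,0]],"gripper":[1,1,1,1,1]}'
python3 -m crank '{"travel":[[0,0,-0.1],[0,0,-0.15],[0,0,-0.2],[0,0,-0.25],[0,0,-0.25]],"turn":[[0,0,0],[0,0,0],[0,0,0],[0,0,0],[0,0,0]],"gripper":[1,1,1,1,1]}'
python3 - <<'E'
from workcell import bot
from geo import *
import cv2
f=bot.grab_frame("side");np.savez("pics/side3.npz",**f)
p=bot.observe()["position"];u=proj(f,p);print("tip crop px",(u-[225,190])*8)
a=np.hstack([load(n)["pixels"][215:265,225:300,::-1] for n in("side2","side3")])
cv2.imwrite("pics/c5.png",cv2.resize(a,None,fx=5.3,fy=5.3,interpolation=cv2.INTER_CUBIC))
E
```

```text
clock: 6.75
position: [0.5685, 0.1345, 0.0382]
tool_rot: [-3.142, -0.0, -2.591]
force: [-0.0, -0.7, 2.1]
grip_width: 0.0001
finger_force: 0.8
clock: 7.25
position: [0.5687, 0.1344, 0.0363]
tool_rot: [-3.141, 0.0, -2.591]
force: [-2.5, -1.8, 12.3]
grip_width: 0.0
finger_force: 5.3
tip crop px [249.46945336 504.44690399]
```

View pics/c5.png

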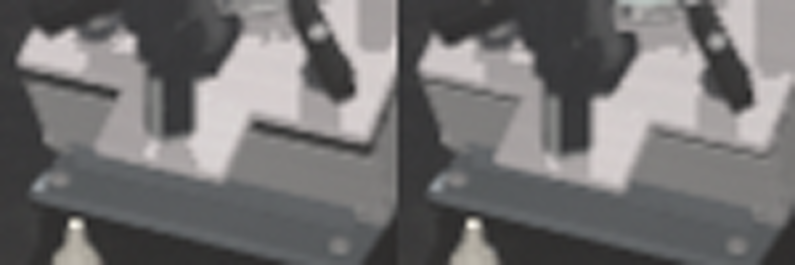

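The right half shows the lid seated on the gasket with only a thin line left, and the force has risen to 12 N, so the lid is shut. The visible fingertip at about (257.5,243.7) sits above where the reported TCP projects. I'll check that offset numerically.

```bash
python3 -m crank '{"travel":[[0,0,1],[0,0,4],[0,0,8],[0,0,12],[0,0,14]],"turn":[[0,0,0],[0,0,0],[0,0,0],[0,0,0],[0,0,0]],"gripper":[1,1,1,1,1]}'
python3 - <<'E'
from geo import *; from workcell import bot; import cv2
f=load("side3")
print("shut:",tri(ray(f,(257.5,243.7)),(np.array([.5687,.1344,.0363]),np.array([0,0,1.]))))
o=bot.observe();p=o["position"]
ims=[]
for n in("side","top"):
    g=bot.grab_frame(n);np.savez(f"pics/{n}4.npz",**g)
    u=proj(g,p);print(n,u.round(1));im=g["pixels"][:,:,::-1].copy()
    if n=="side":
        print((u-[210,120])*4); im=im[120:270,210:300]
    else: im=im[125:275,230:330]
    ims.append(cv2.resize(im,None,fx=4,fy=4,interpolation=cv2.INTER_CUBIC))
cv2.imwrite("pics/c6.png",np.hstack(ims))
g=load("side0");print("start tcp px",proj(g,np.array([.2784,.5592,.1992])))
E
```

```text
clock: 7.8
position: [0.5694, 0.1349, 0.1795]
tool_rot: [-3.141, 0.004, -2.591]
force: [0.4, -0.2, 0.6]
grip_width: 0.0004
finger_force: 0.0
shut: (array([0.56691668, 0.13406273, 0.06507047]), np.float64(0.003629872356185346))
side [255.4 204.5]
[181.73563775 337.80055535]
top [256.1 179.5]
start tcp px [386.13912281 329.86411768]
```

View pics/c6.png

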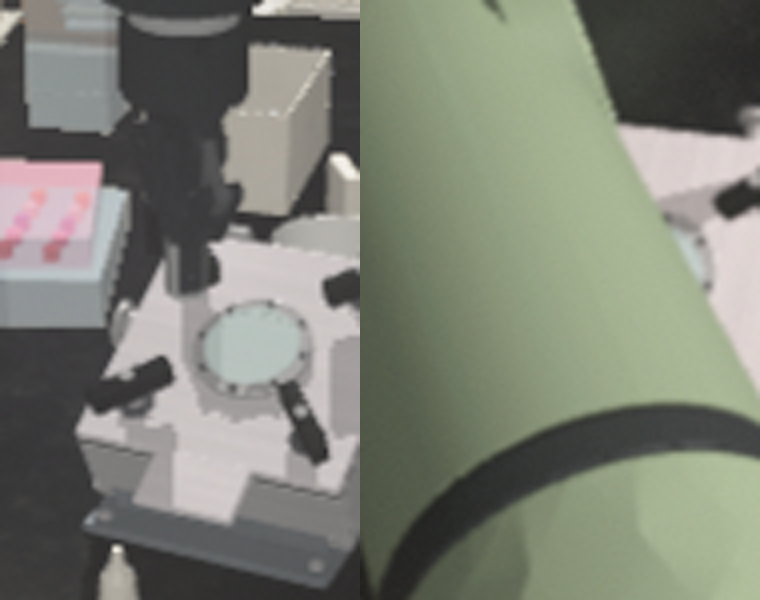

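The lid is shut. With the fingers shut, the visible tip at (190,295) is about 27–28 mm above the projected TCP at (182,338), which matches the contact height of 0.065 against a reported 0.036. So I'll measure the tip at working opening over LF before lowering. First I tilt and move there.

```bash
python3 plan.py LF 135 70
```

```text
target [0.6235 0.0911 0.147 ] travel cm [ 5.36 -4.4  -3.22] turn [-24.4   6.1  -0.1] axis n [0.099 0.411 0.906] lasterr q7 [-0.26  0.48 -0.1   1.73  0.06  0.93  1.74] F [-1.2 -0.4 -1. ]
```

```bash
python3 -m crank '{"travel":[[1.3,-1.1,0],[2.7,-2.2,0],[4,-3.3,-1],[5.4,-4.4,-2],[5.4,-4.4,-3.2]],"turn":[[-6,1.5,0],[-12,3,0],[-18,4.5,0],[-24.4,6.1,0],[-24.4,6.1,0]],"gripper":[0.55,0.55,0.55,0.55,0.55]}'
python3 - <<'E'
from geo import *; from workcell import bot; import cv2
o=bot.observe();p=o["position"];q=R.from_euler('xyz',o["tool_rot"]);print(p,o["grip_width"])
ims=[]
for n,(x,y) in(("side",(205,165)),("top",(235,125))):
    g=bot.grab_frame(n);np.savez(f"pics/{n}5.npz",**g)
    for d in(0,-.019,-.05): print(n,d,((proj(g,p+q.apply([0,0,d]))-[x,y])*4).round())
    ims.append(cv2.resize(g["pixels"][y:y+110,x:x+100,::-1],None,fx=4,fy=4,interpolation=cv2.INTER_CUBIC))
cv2.imwrite("pics/c7.png",np.hstack(ims))
E
python3 plan.py LF 135 70
```

```text
clock: 8.4
position: [0.6226, 0.0924, 0.1407]
tool_rot: [-2.822, -0.314, -2.638]
force: [-1.1, 0.4, -0.5]
grip_width: 0.0388
finger_force: 0.0
[0.62256072 0.09239688 0.14070633] 0.03878226241006679
side 0 [134. 175.]
side -0.019 [127. 156.]
side -0.05 [117. 126.]
top 0 [160. 143.]
top -0.019 [146. 133.]
top -0.05 [122. 116.]
target [0.6235 0.0911 0.147 ] travel cm [0.23 0.03 0.6 ] turn [ 0.1 -0.5 -0. ] axis n [0.099 0.411 0.906] lasterr q7 [-0.47  0.74  0.05  1.46  0.32  1.24  1.55] F [ 0.1 -0.4  0.2]
```

View pics/c7.png

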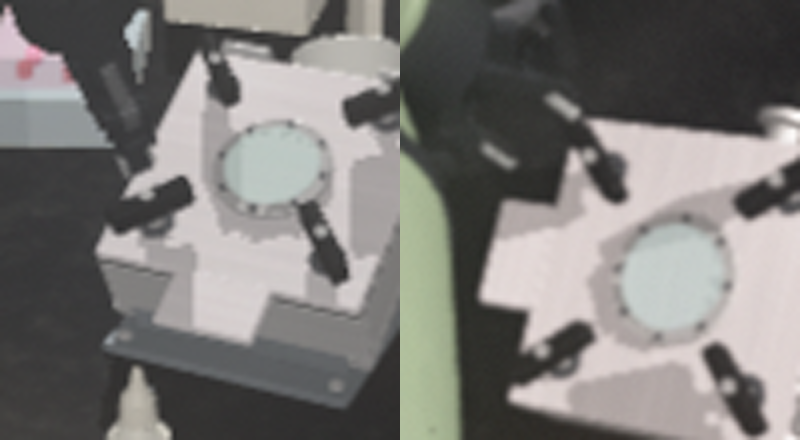

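The lid is shut. In the side half (×4, offset 205,165) the grips are at LF (151,203), LN (322,234), HF (222,78) and HN (376,100). In the top half (offset 235,125) the bar-top dots are at LF (190,155), LN (145,349), HN (329,384) and HF (384,183). The open fingers straddle near (545,140). I'll refit the shut lid from these points.

```bash
python3 - <<'E'
from geo import *
s,t=load("side5"),load("top5")
S=lambda x,y:ray(s,(205+(x+.5)/4-.5,165+(y+.5)/4-.5)); T=lambda x,y:ray(t,(235+(x+.5)/4-.5,125+(y+.5)/4-.5))
L={"tabF":((158,325),(100,198),(.035,.235,.006)),"tabN":((252,342),(80,300),(-.035,.235,.006)),
"cF":((97,250),(190,117),(.095,.195,.008)),"cN":((357,314),(108,401),(-.095,.195,.008)),
"win":((273,163),(273,277),(0,.1,.013)),
"gLF":((152,196),(190,155),(.062,.162,.039)),"gLN":((321,232),(145,349),(-.062,.162,.039)),"gHF":((220,68),(384,183),(.062,.038,.039)),"gHN":((377,96),(329,384),(-.062,.038,.039))}
A=[];B=[]
for k,(a,b,m) in L.items():
    p,e=tri(S(*a),T(*b));print(k,p.round(4),"gap",round(e,4));A.append(p);B.append(m)
A=np.array(A);B=np.array(B)
r,rs=R.align_vectors(A-A.mean(0),B-B.mean(0));o=A.mean(0)-r.apply(B.mean(0))
print("hinge",o.round(4));print((1e3*r.inv().apply(A-o-r.apply(B))).round(1))
x,y=r.as_matrix()[:,0],r.as_matrix()[:,1]
yaw=np.degrees(np.arctan2(x[1],x[0]));print("yaw",yaw,"elev",np.degrees(np.arcsin(y[2])))
# constrained: text tilt -25, hinge from centroid
C=R.from_euler('z',yaw,degrees=True)*R.from_euler('x',-25,degrees=True)
H=A.mean(0)-C.apply(B.mean(0));print("H",H.round(4))
open("fit.py","w").write(f"import numpy as np\nH=np.array({H.round(4).tolist()});YAW={yaw:.2f}\n")
E
python3 plan.py LF 135 40; python3 plan.py LF 135 0
```

```text
tabF [0.6037 0.1352 0.0562] gap 0.0071
tabN [0.5378 0.148  0.0578] gap 0.0031
cF [0.6559 0.0759 0.0728] gap 0.003
cN [0.4719 0.1284 0.0734] gap 0.0008
win [0.5434 0.0249 0.1227] gap 0.002
gLF [0.6186 0.0753 0.1179] gap 0.0059
gLN [0.5    0.1031 0.1169] gap 0.002
gHF [ 0.5924 -0.0392  0.161 ] gap 0.0039
gHN [ 0.4758 -0.0052  0.1644] gap 0.0005
hinge [ 0.5197 -0.0711  0.145 ]
[[-3.2  2.6  1. ]
 [-0.2 -1.3 -0. ]
 [ 1.7 -5.3 -2.6]
 [ 0.5  0.5 -2.6]
 [-0.4 -0.5  6. ]
 [-1.9  0.9  3.3]
 [ 0.3 -0.2 -0.2]
 [ 0.3  0.  -4. ]
 [ 2.9  3.2 -0.8]]
yaw -14.29654365602743 elev -23.495190986307538
H [ 0.5194 -0.0699  0.1488]
target [0.6199 0.0734 0.1166] travel cm [-0.12 -1.73 -2.44] turn [ 0.1 -0.5 -0.8] axis n [0.104 0.41  0.906] lasterr q7 [-0.47  0.74  0.05  1.46  0.32  1.24  1.55] F [ 0.1 -0.4  0.2]
target [0.6157 0.0571 0.0803] travel cm [-0.54 -3.37 -6.07] turn [ 0.1 -0.5 -0.8] axis n [0.104 0.41  0.906] lasterr q7 [-0.47  0.74  0.05  1.46  0.32  1.24  1.55] F [ 0.1 -0.4  0.2]
```

```bash
printf 'import numpy as np\nH=np.array([.520,-.0690,.1505]);YAW=-14.0\n' > fit.py
python3 plan.py LF 135 0
python3 -m crank '{"travel":[[-0.1,-1.2,-1.0],[-0.2,-1.9,-2.4],[-0.3,-2.4,-3.6],[-0.4,-2.9,-4.8],[-0.4,-3.2,-5.6]],"turn":[[0,0,0],[0,-0.5,-0.6],[0,-0.5,-0.6],[0,-0.5,-0.6],[0,-0.5,-0.6]],"gripper":[0.55,0.55,0.55,0.55,0.55]}'
python3 plan.py LF 135 0
```

```text
target [0.6157 0.0585 0.082 ] travel cm [-0.55 -3.23 -5.9 ] turn [ 0.1 -0.5 -0.5] axis n [0.102 0.41  0.906] lasterr q7 [-0.47  0.74  0.05  1.46  0.32  1.24  1.55] F [ 0.1 -0.4  0.2]
clock: 9.0
position: [0.6181, 0.0575, 0.0871]
tool_rot: [-2.82, -0.301, -2.653]
force: [0.2, -0.2, 0.1]
grip_width: 0.0384
finger_force: 0.0
target [0.6157 0.0585 0.082 ] travel cm [-0.24  0.09 -0.51] turn [0.1 0.2 0.1] axis n [0.102 0.41  0.906] lasterr q7 [-0.43  0.78  0.06  1.53  0.34  1.11  1.53] F [ 0.2 -0.2  0.1]
```

```bash
python3 -m crank '{"travel":[[-0.2,0.1,-0.5],[-0.2,0.1,-0.5],[-0.2,0.1,-0.5],[-0.2,0.1,-0.5],[-0.2,0.1,-0.5]],"turn":[[0,0,0],[0,0,0],[0,0,0],[0,0,0],[0,0,0]],"gripper":[0.55,0.7,0.85,1,1]}' 20
python3 plan.py LF 135 0;python3 plan.py LF 90 0
```

```text
clock: 9.5
position: [0.6167, 0.0599, 0.0831]
tool_rot: [-2.82, -0.3, -2.652]
force: [-0.6, 2.0, 0.4]
grip_width: 0.0136
finger_force: 22.6
target [0.6157 0.0585 0.082 ] travel cm [-0.1  -0.14 -0.11] turn [0.1 0.3 0.1] axis n [0.102 0.41  0.906] lasterr q7 [-0.43  0.79  0.06  1.54  0.34  1.1   1.53] F [-0.6  2.   0.4]
target [0.6157 0.0585 0.082 ] travel cm [-0.1  -0.14 -0.11] turn [ -4.5 -18.2 -40.7] axis n [0.102 0.41  0.906] lasterr q7 [-0.43  0.79  0.06  1.54  0.34  1.1   1.53] F [-0.6  2.   0.4]
```

```bash
python3 -m crank '{"travel":[[0,0,0],[0,0,0],[0,0,0],[0,0,0],[0,0,0]],"turn":[[-0.8,-3.4,-7.4],[-1.7,-6.7,-14.9],[-2.5,-10.1,-22.3],[-3.4,-13.4,-29.7],[-4.2,-16.8,-37.1]],"gripper":[1,1,1,1,1]}'
python3 plan.py LF 90 0
```

```text
clock: 10.0
position: [0.6167, 0.0598, 0.0831]
tool_rot: [-2.704, -0.024, 2.954]
force: [-0.1, -0.4, -0.5]
grip_width: 0.013
finger_force: 22.5
target [0.6157 0.0585 0.082 ] travel cm [-0.1  -0.14 -0.11] turn [-0.2 -1.4 -3.3] axis n [0.102 0.41  0.906] lasterr q7 [-0.55  0.8   0.25  1.54  0.21  1.07  0.91] F [-0.1 -0.4 -0.5]
```

```bash
python3 -m crank '{"travel":[[0,0,0],[0,0,0],[0,0,0],[0.2,0.8,1.8],[0.6,2.5,5.4]],"turn":[[-0.4,-1.6,-3.6],[-0.4,-1.6,-3.6],[-0.4,-1.6,-3.6],[-0.4,-1.6,-3.6],[-0.4,-1.6,-3.6]],"gripper":[1,0.55,0.55,0.55,0.55]}'
python3 plan.py HN 135 60;python3 plan.py HN 135 0
python3 - <<'E'
from geo import *; from workcell import bot; import cv2
for n in("side","top"):
    g=bot.grab_frame(n);np.savez(f"pics/{n}6.npz",**g)
E
```

```text
clock: 10.5
position: [0.6211, 0.0831, 0.1358]
tool_rot: [-2.699, -0.002, 2.896]
force: [-0.6, -0.2, 0.2]
grip_width: 0.0384
finger_force: 0.0
target [0.4743 0.004  0.1888] travel cm [-14.68  -7.9    5.31] turn [ 5.  18.4 40.8] axis n [0.102 0.41  0.906] lasterr q7 [-0.58  0.76  0.27  1.48  0.19  1.19  0.87] F [-0.6 -0.2  0.2]
target [ 0.4682 -0.0206  0.1344] travel cm [-15.3  -10.36  -0.13] turn [ 5.  18.4 40.8] axis n [0.102 0.41  0.906] lasterr q7 [-0.58  0.76  0.27  1.48  0.19  1.19  0.87] F [-0.6 -0.2  0.2]
```

```bash
python3 -m crank '{"travel":[[-2.5,-1.0,2.5],[-5.5,-2.6,4.0],[-8.6,-4.4,5.3],[-11.7,-6.2,5.3],[-14.7,-7.9,5.3]],"turn":[[1,3.7,8.1],[2,7.4,16.2],[3,11,24.4],[4,14.7,32.5],[5,18.4,40.8]],"gripper":[0.55,0.55,0.55,0.55,0.55]}'
python3 plan.py HN 135 0
```

```text
clock: 11.1
position: [0.4743, 0.0047, 0.1902]
tool_rot: [-2.818, -0.29, -2.677]
force: [1.0, -0.3, 0.1]
grip_width: 0.0379
finger_force: 0.0
target [ 0.4682 -0.0206  0.1344] travel cm [-0.62 -2.53 -5.58] turn [-0.1  0.8  1.5] axis n [0.102 0.41  0.906] lasterr q7 [-0.48  0.43  0.11  1.89  0.34  1.1   1.51] F [ 1.  -0.3  0.1]
```

```bash
python3 -m crank '{"travel":[[-0.1,-0.6,-1.3],[-0.3,-1.2,-2.6],[-0.4,-1.7,-3.8],[-0.5,-2.2,-4.8],[-0.6,-2.5,-5.6]],"turn":[[0,0.8,1.5],[0,0.8,1.5],[0,0.8,1.5],[0,0.8,1.5],[0,0.8,1.5]],"gripper":[0.55,0.55,0.55,0.55,0.55]}'
python3 -m crank '{"travel":[[0,0,0],[0,0,0],[0,0,0],[0,0,0],[0,0,0]],"turn":[[0,0,0],[0,0,0],[0,0,0],[0,0,0],[0,0,0]],"gripper":[0.6,0.75,0.9,1,1]}' 20
python3 plan.py HN 90 0
```

```text
clock: 11.6
position: [0.4695, -0.0199, 0.133]
tool_rot: [-2.823, -0.302, -2.657]
force: [-1.3, -0.8, 0.3]
grip_width: 0.0386
finger_force: 0.0
clock: 12.1
position: [0.4703, -0.0197, 0.1344]
tool_rot: [-2.822, -0.3, -2.658]
force: [4.7, -4.4, 2.7]
grip_width: 0.0133
finger_force: 21.8
target [ 0.4682 -0.0206  0.1344] travel cm [-0.21 -0.09  0.01] turn [ -4.6 -18.2 -40.4] axis n [0.102 0.41  0.906] lasterr q7 [-0.44  0.5   0.11  1.96  0.38  0.96  1.51] F [ 4.7 -4.4  2.7]
```

```bash
python3 -m crank '{"travel":[[0,0,0],[0,0,0],[0,0,0],[0,0,0],[0,0,0]],"turn":[[-0.8,-3.4,-7.4],[-1.7,-6.7,-14.9],[-2.5,-10.1,-22.3],[-3.4,-13.4,-29.7],[-4.2,-16.8,-37.1]],"gripper":[1,1,1,1,1]}'
python3 -m crank '{"travel":[[0,0,0],[0,0,0],[0,0,0],[0.2,0.8,1.8],[0.6,2.5,5.4]],"turn":[[-0.4,-1.5,-3.4],[-0.4,-1.5,-3.4],[-0.4,-1.5,-3.4],[-0.4,-1.5,-3.4],[-0.4,-1.5,-3.4]],"gripper":[1,0.55,0.55,0.55,0.55]}'
python3 plan.py HN 90 60;python3 plan.py LN 45 60;python3 plan.py LN 45 0
```

```text
clock: 12.6
position: [0.4705, -0.0203, 0.1346]
tool_rot: [-2.707, -0.022, 2.949]
force: [4.0, -9.1, 4.3]
grip_width: 0.0132
finger_force: 20.2
clock: 13.1
position: [0.4741, 0.0049, 0.1873]
tool_rot: [-2.704, -0.003, 2.895]
force: [-0.5, 0.9, 1.0]
grip_width: 0.0385
finger_force: 0.0
target [0.4743 0.004  0.1888] travel cm [ 0.02 -0.08  0.15] turn [ 0.  -0.2  0.1] axis n [0.102 0.41  0.906] lasterr q7 [-0.63  0.45  0.3   1.9   0.26  1.07  0.83] F [-0.5  0.9  1. ]
target [0.5015 0.1131 0.1364] travel cm [ 2.74 10.82 -5.09] turn [ -4.7 -18.6 -40.6] axis n [0.102 0.41  0.906] lasterr q7 [-0.63  0.45  0.3   1.9   0.26  1.07  0.83] F [-0.5  0.9  1. ]
target [0.4954 0.0885 0.082 ] travel cm [  2.13   8.36 -10.53] turn [ -4.7 -18.6 -40.6] axis n [0.102 0.41  0.906] lasterr q7 [-0.63  0.45  0.3   1.9   0.26  1.07  0.83] F [-0.5  0.9  1. ]
```

```bash
python3 -m crank '{"travel":[[0.5,2.1,-1],[1.1,4.3,-2],[1.6,6.5,-3],[2.2,8.6,-4],[2.7,10.8,-5.1]],"turn":[[-0.9,-3.7,-8.1],[-1.9,-7.4,-16.2],[-2.8,-11.2,-24.4],[-3.8,-14.9,-32.5],[-4.7,-18.6,-40.6]],"gripper":[0.55,0.55,0.55,0.55,0.55]}'
python3 plan.py LN 45 0
```

```text
clock: 13.6
position: [0.5027, 0.1147, 0.1364]
tool_rot: [-2.817, 0.297, 2.19]
force: [0.5, 0.1, -0.1]
grip_width: 0.0383
finger_force: 0.0
target [0.4954 0.0885 0.082 ] travel cm [-0.73 -2.63 -5.44] turn [-0.1 -0.5 -1.6] axis n [0.102 0.41  0.906] lasterr q7 [-0.85  0.64  0.44  1.77  0.09  1.06  0.06] F [ 0.5  0.1 -0.1]
```

```bash
python3 -m crank '{"travel":[[-0.2,-0.6,-1.3],[-0.4,-1.2,-2.6],[-0.5,-1.8,-3.8],[-0.6,-2.3,-4.8],[-0.7,-2.6,-5.4]],"turn":[[0,-0.5,-1.6],[0,-0.5,-1.6],[0,-0.5,-1.6],[0,-0.5,-1.6],[0,-0.5,-1.6]],"gripper":[0.55,0.55,0.55,0.55,0.55]}'
python3 -m crank '{"travel":[[0,0,0],[0,0,0],[0,0,0],[0,0,0],[0,0,0]],"turn":[[0,0,0],[0,0,0],[0,0,0],[0,0,0],[0,0,0]],"gripper":[0.6,0.75,0.9,1,1]}' 20
python3 plan.py LN 0 0
```

```text
clock: 14.1
position: [0.4952, 0.0872, 0.0821]
tool_rot: [-2.821, 0.301, 2.165]
force: [-0.1, 0.0, 0.3]
grip_width: 0.0386
finger_force: 0.0
clock: 14.6
position: [0.4964, 0.0882, 0.0831]
tool_rot: [-2.825, 0.301, 2.165]
force: [4.8, 2.3, -1.3]
grip_width: 0.0136
finger_force: 21.5
target [0.4954 0.0885 0.082 ] travel cm [-0.1   0.02 -0.11] turn [ -4.7 -18.4 -41.1] axis n [0.102 0.41  0.906] lasterr q7 [-0.81  0.7   0.43  1.85  0.08  0.92  0.06] F [ 4.8  2.3 -1.3]
```

```bash
python3 -m crank '{"travel":[[0,0,0],[0,0,0],[0,0,0],[0,0,0],[0,0,0]],"turn":[[-0.8,-3.4,-7.4],[-1.7,-6.7,-14.9],[-2.5,-10.1,-22.3],[-3.4,-13.4,-29.7],[-4.2,-16.8,-37.1]],"gripper":[1,1,1,1,1]}'
python3 -m crank '{"travel":[[0,0,0],[0,0,0],[0,0,0],[0.2,0.8,1.8],[0.6,2.5,5.4]],"turn":[[-0.4,-1.7,-3.7],[-0.4,-1.7,-3.7],[-0.4,-1.7,-3.7],[-0.4,-1.7,-3.7],[-0.4,-1.7,-3.7]],"gripper":[1,0.55,0.55,0.55,0.55]}'
python3 plan.py LN 0 60;python3 plan.py HF 45 60
```

```text
clock: 15.1
position: [0.4959, 0.0882, 0.0832]
tool_rot: [-3.11, 0.433, 1.403]
force: [0.8, 2.1, 1.1]
grip_width: 0.0136
finger_force: 20.5
clock: 15.6
position: [0.5001, 0.1112, 0.1363]
tool_rot: [-3.137, 0.438, 1.332]
force: [0.8, -0.1, 0.4]
grip_width: 0.0384
finger_force: 0.0
target [0.5015 0.1131 0.1364] travel cm [0.14 0.19 0.01] turn [ 0.1 -0.3 -0.2] axis n [0.102 0.41  0.906] lasterr q7 [-1.    0.71  0.69  1.79 -0.09  1.04 -0.56] F [ 0.8 -0.1  0.4]
target [ 0.5946 -0.026   0.1888] travel cm [  9.45 -13.72   5.25] turn [ 4.7 18.2 40.5] axis n [0.102 0.41  0.906] lasterr q7 [-1.    0.71  0.69  1.79 -0.09  1.04 -0.56] F [ 0.8 -0.1  0.4]
```

```bash
python3 -m crank '{"travel":[[1.6,-2.0,2.4],[3.4,-4.8,4],[5.4,-7.8,5.2],[7.4,-10.8,5.2],[9.4,-13.7,5.2]],"turn":[[0.9,3.6,8.1],[1.9,7.3,16.2],[2.8,10.9,24.3],[3.8,14.6,32.4],[4.7,18.2,40.5]],"gripper":[0.55,0.55,0.55,0.55,0.55]}'
python3 plan.py HF 45 0
```

```text
clock: 16.1
position: [0.5962, -0.0261, 0.1894]
tool_rot: [-2.834, 0.308, 2.136]
force: [-0.4, 0.7, -0.0]
grip_width: 0.0388
finger_force: 0.0
target [ 0.5885 -0.0506  0.1344] travel cm [-0.77 -2.45 -5.5 ] turn [-0.1  0.6  1.2] axis n [0.102 0.41  0.906] lasterr q7 [-0.6   0.65  0.51  1.61  0.11  1.12  0.3 ] F [-0.4  0.7 -0. ]
```

```bash
python3 -m crank '{"travel":[[-0.2,-0.6,-1.3],[-0.4,-1.2,-2.6],[-0.5,-1.8,-3.8],[-0.6,-2.2,-4.8],[-0.7,-2.5,-5.5]],"turn":[[0,0.6,1.2],[0,0.6,1.2],[0,0.6,1.2],[0,0.6,1.2],[0,0.6,1.2]],"gripper":[0.55,0.55,0.55,0.55,0.55]}'
python3 -m crank '{"travel":[[0,0,0],[0,0,0],[0,0,0],[0,0,0],[0,0,0]],"turn":[[0,0,0],[0,0,0],[0,0,0],[0,0,0],[0,0,0]],"gripper":[0.6,0.75,0.9,1,1]}' 20
python3 plan.py HF 0 0
```

```text
clock: 16.6
position: [0.5881, -0.0495, 0.133]
tool_rot: [-2.826, 0.304, 2.153]
force: [-0.4, -0.5, 0.7]
grip_width: 0.0385
finger_force: 0.0
clock: 17.1
position: [0.5892, -0.0488, 0.1341]
tool_rot: [-2.828, 0.305, 2.152]
force: [3.7, 4.4, -0.1]
grip_width: 0.0134
finger_force: 19.5
target [ 0.5885 -0.0506  0.1344] travel cm [-0.07 -0.18  0.04] turn [ -4.7 -18.1 -40.4] axis n [0.102 0.41  0.906] lasterr q7 [-0.56  0.71  0.49  1.68  0.11  0.99  0.32] F [ 3.7  4.4 -0.1]
```

```bash
python3 -m crank '{"travel":[[0,0,0],[0,0,0],[0,0,0],[0,0,0],[0,0,0]],"turn":[[-0.8,-3.4,-7.4],[-1.7,-6.7,-14.9],[-2.5,-10.1,-22.3],[-3.4,-13.4,-29.7],[-4.2,-16.8,-37.1]],"gripper":[1,1,1,1,1]}'
python3 -m crank '{"travel":[[0,0,0],[0,0,0],[0,0,0],[0.2,0.8,1.8],[0.6,2.5,5.4]],"turn":[[-0.4,-1.5,-3.4],[-0.4,-1.5,-3.4],[-0.4,-1.5,-3.4],[-0.4,-1.5,-3.4],[-0.4,-1.5,-3.4]],"gripper":[1,0.55,0.55,0.55,0.55]}'
python3 plan.py HF 0 60;python3 plan.py LF 90 60;python3 plan.py LF 45 60
```

```text
clock: 17.6
position: [0.59, -0.0485, 0.134]
tool_rot: [-3.119, 0.433, 1.39]
force: [9.8, 2.0, -8.0]
grip_width: 0.0133
finger_force: 19.5
clock: 18.1
position: [0.5927, -0.0257, 0.1871]
tool_rot: [-3.139, 0.438, 1.324]
force: [1.1, 1.2, 0.4]
grip_width: 0.0383
finger_force: 0.0
target [ 0.5946 -0.026   0.1888] travel cm [ 0.19 -0.03  0.17] turn [ 0.1 -0.2  0.2] axis n [0.102 0.41  0.906] lasterr q7 [-0.73  0.72  0.73  1.62 -0.05  1.1  -0.32] F [1.1 1.2 0.4]
target [0.6218 0.0831 0.1364] travel cm [ 2.91 10.88 -5.07] turn [ 9.4 36.8 81.7] axis n [0.102 0.41  0.906] lasterr q7 [-0.73  0.72  0.73  1.62 -0.05  1.1  -0.32] F [1.1 1.2 0.4]
target [0.6218 0.0831 0.1364] travel cm [ 2.91 10.88 -5.07] turn [ 4.8 18.3 41. ] axis n [0.102 0.41  0.906] lasterr q7 [-0.73  0.72  0.73  1.62 -0.05  1.1  -0.32] F [1.1 1.2 0.4]
```

```bash
python3 -m crank '{"travel":[[0.3,1.1,0],[0.6,2.2,0],[0.9,3.3,-0.5],[1.2,4.4,-1],[1.5,5.4,-2]],"turn":[[0.9,3.6,8],[1.9,7.2,16],[2.8,10.8,24],[3.7,14.4,32],[4.7,18.4,40.8]],"gripper":[0.55,0.55,0.55,0.55,0.55]}'
python3 -m crank '{"travel":[[0.3,1.1,-0.6],[0.6,2.2,-1.2],[0.8,3.3,-1.8],[1.1,4.4,-2.4],[1.4,5.4,-3]],"turn":[[0.9,3.6,8],[1.9,7.2,16],[2.8,10.8,24],[3.7,14.4,32],[4.7,18.4,40.8]],"gripper":[0.55,0.55,0.55,0.55,0.55]}'
python3 - <<'E'
from geo import *; from workcell import bot; import cv2
ims=[]
for n,(x,y) in(("side",(205,165)),("top",(235,125))):
    g=bot.grab_frame(n);np.savez(f"pics/{n}7.npz",**g)
    ims.append(cv2.resize(g["pixels"][y:y+110,x:x+100,::-1],None,fx=4,fy=4,interpolation=cv2.INTER_CUBIC))
cv2.imwrite("pics/c8.png",np.hstack(ims))
E
python3 plan.py LF 90 0
```

```text
clock: 18.6
position: [0.6097, 0.0297, 0.1683]
tool_rot: [-2.835, 0.311, 2.129]
force: [-0.3, -0.6, -1.0]
grip_width: 0.0386
finger_force: 0.0
clock: 19.1
position: [0.6234, 0.0836, 0.1378]
tool_rot: [-2.71, 0.026, 2.836]
force: [-0.0, -0.2, -0.2]
grip_width: 0.0382
finger_force: 0.0
target [0.6157 0.0585 0.082 ] travel cm [-0.75 -2.58 -5.51] turn [0.1 1.5 3.6] axis n [0.102 0.41  0.906] lasterr q7 [-0.58  0.76  0.28  1.47  0.17  1.19  0.81] F [-0.9  0.1 -1. ]
```

View pics/c8.png

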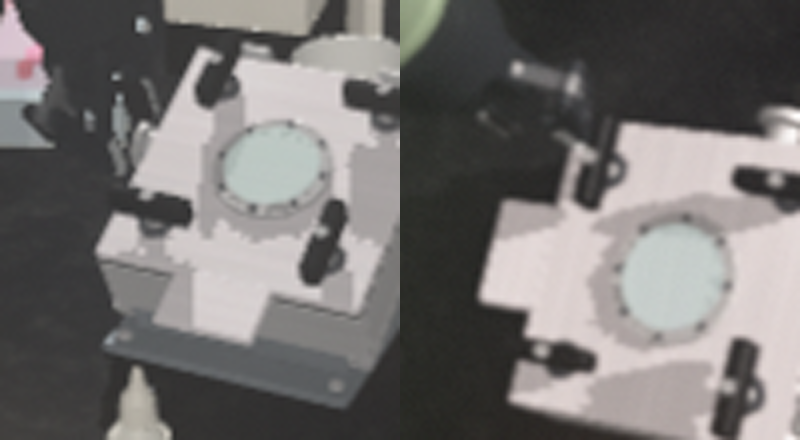

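All four bars have turned by an eighth. In the top half LF (600,165) and HN (740,385) now lie along the hinge, while LN (560,355) and HF (770,183) lie crosswise. The lid is shut and the dropper is standing. On to pass 2.

```bash
python3 -m crank '{"travel":[[-0.2,-0.6,-1.3],[-0.4,-1.2,-2.6],[-0.5,-1.8,-3.8],[-0.6,-2.3,-4.8],[-0.7,-2.5,-5.5]],"turn":[[0.1,1.5,3.6],[0.1,1.5,3.6],[0.1,1.5,3.6],[0.1,1.5,3.6],[0.1,1.5,3.6]],"gripper":[0.55,0.55,0.55,0.55,0.55]}'
python3 -m crank '{"travel":[[0,0,0],[0,0,0],[0,0,0],[0,0,0],[0,0,0]],"turn":[[0,0,0],[0,0,0],[0,0,0],[0,0,0],[0,0,0]],"gripper":[0.6,0.75,0.9,1,1]}' 20
python3 plan.py LF 45 0
```

```text
clock: 19.7
position: [0.6163, 0.0574, 0.0823]
tool_rot: [-2.704, 0.004, 2.89]
force: [0.6, 0.7, 1.4]
grip_width: 0.0385
finger_force: 0.0
clock: 20.2
position: [0.617, 0.0595, 0.0831]
tool_rot: [-2.706, 0.004, 2.893]
force: [1.8, 5.3, 0.2]
grip_width: 0.0129
finger_force: 23.4
target [0.6157 0.0585 0.082 ] travel cm [-0.13 -0.11 -0.1 ] turn [ -4.5 -18.2 -40.5] axis n [0.102 0.41  0.906] lasterr q7 [-0.55  0.81  0.26  1.55  0.2   1.06  0.86] F [1.8 5.3 0.2]
```

```bash
python3 -m crank '{"travel":[[0,0,0],[0,0,0],[0,0,0],[0,0,0],[0,0,0]],"turn":[[-0.8,-3.4,-7.4],[-1.7,-6.7,-14.9],[-2.5,-10.1,-22.3],[-3.4,-13.4,-29.7],[-4.2,-16.8,-37.1]],"gripper":[1,1,1,1,1]}'
python3 -m crank '{"travel":[[0,0,0],[0,0,0],[0,0,0],[0,0,0],[0,0,0]],"turn":[[-0.4,-1.6,-3.6],[-0.6,-2.4,-5.4],[-0.8,-3.3,-7.2],[-0.8,-3.3,-7.2],[-0.8,-3.3,-7.2]],"gripper":[1,1,1,1,1]}'
python3 -c "
from workcell import bot;o=bot.observe();print(o['moment'],o['force'])"; python3 plan.py LF 43.3 0
```

```text
clock: 20.7
position: [0.6168, 0.0594, 0.0832]
tool_rot: [-2.806, 0.285, 2.22]
force: [0.2, 4.1, 1.5]
grip_width: 0.0131
finger_force: 23.5
clock: 21.2
position: [0.6168, 0.0594, 0.0831]
tool_rot: [-2.846, 0.326, 2.089]
force: [-0.2, 6.7, 3.9]
grip_width: 0.0132
finger_force: 28.1
[1.27364439 0.29247739 0.39606601] [-0.16612444  6.69783092  3.93508679]
target [0.6157 0.0585 0.082 ] travel cm [-0.11 -0.09 -0.11] turn [0.3 1.1 2.2] axis n [0.102 0.41  0.906] lasterr q7 [-0.68  0.85  0.49  1.55  0.01  1.04  0.16] F [-0.2  6.7  3.9]
```

```bash
python3 -m crank '{"travel":[[0,0,0],[0,0,0],[0.2,0.8,1.8],[0.6,2.5,5.4],[0.6,2.5,5.4]],"turn":[[0,0,0],[0,0,0],[0,0,0],[0,0,0],[0.8,3.3,7.2]],"gripper":[0.55,0.55,0.55,0.55,0.55]}'
python3 plan.py HN 90 60
```

```text
clock: 21.7
position: [0.6245, 0.0856, 0.1403]
tool_rot: [-2.808, 0.285, 2.226]
force: [0.2, 0.0, -0.4]
grip_width: 0.0383
finger_force: 0.0
target [0.4743 0.004  0.1888] travel cm [-15.02  -8.16   4.86] turn [ 4.1 17.2 37.3] axis n [0.102 0.41  0.906] lasterr q7 [-0.7   0.79  0.47  1.48  0.05  1.17  0.27] F [ 0.2  0.  -0.4]
```

```bash
python3 -m crank '{"travel":[[-2.5,-1.0,2.5],[-5.5,-2.6,4.0],[-8.7,-4.5,4.9],[-11.9,-6.3,4.9],[-15,-8.2,4.9]],"turn":[[0.8,3.4,7.5],[1.6,6.9,15],[2.5,10.3,22.4],[3.3,13.8,29.8],[4.1,17.2,37.3]],"gripper":[0.55,0.55,0.55,0.55,0.55]}'
python3 plan.py HN 90 0
```

```text
clock: 22.2
position: [0.4711, 0.0005, 0.1861]
tool_rot: [-2.7, -0.004, 2.902]
force: [1.1, 0.1, 0.4]
grip_width: 0.0383
finger_force: 0.0
target [ 0.4682 -0.0206  0.1344] travel cm [-0.29 -2.11 -5.16] turn [ 0.2 -0.3 -0.3] axis n [0.102 0.41  0.906] lasterr q7 [-0.65  0.45  0.33  1.91  0.26  1.06  0.85] F [1.1 0.1 0.4]
```

```bash
python3 -m crank '{"travel":[[0.1,-0.4,-1.1],[0.1,-0.9,-2.3],[0.1,-1.4,-3.5],[0,-1.8,-4.6],[-0.1,-2.1,-5.2]],"turn":[[0,0,0],[0,0,0],[0,0,0],[0,0,0],[0,0,0]],"gripper":[0.55,0.55,0.55,0.55,0.55]}'
python3 -m crank '{"travel":[[0,0,0],[0,0,0],[0,0,0],[0,0,0],[0,0,0]],"turn":[[0,0,0],[0,0,0],[0,0,0],[0,0,0],[0,0,0]],"gripper":[0.6,0.75,0.9,1,1]}' 20
python3 plan.py HN 45 0
```

```text
clock: 22.7
position: [0.4712, -0.02, 0.1329]
tool_rot: [-2.699, -0.002, 2.896]
force: [0.0, 0.7, 0.3]
grip_width: 0.0383
finger_force: 0.0
clock: 23.2
position: [0.4714, -0.0207, 0.1349]
tool_rot: [-2.698, -0.001, 2.895]
force: [-2.1, -6.9, 12.0]
grip_width: 0.0135
finger_force: 21.1
target [ 0.4682 -0.0206  0.1344] travel cm [-0.32  0.01 -0.04] turn [ -4.3 -18.7 -40.6] axis n [0.102 0.41  0.906] lasterr q7 [-0.61  0.53  0.33  1.96  0.26  0.93  0.84] F [-2.1 -6.9 12. ]
```

```bash
python3 -m crank '{"travel":[[0,0.1,0.2],[0,0.1,0.2],[0,0.1,0.2],[0,0.1,0.2],[0,0.1,0.2]],"turn":[[-0.8,-3.4,-7.4],[-1.7,-6.7,-14.9],[-2.5,-10.1,-22.3],[-3.4,-13.4,-29.7],[-4.2,-16.8,-37.1]],"gripper":[1,1,1,1,1]}'
python3 -m crank '{"travel":[[0,0,0],[0,0,0],[0,0,0],[0,0,0],[0,0,0]],"turn":[[-0.4,-1.6,-3.6],[-0.6,-2.4,-5.4],[-0.8,-3.3,-7.2],[-0.8,-3.3,-7.2],[-0.8,-3.3,-7.2]],"gripper":[1,1,1,1,1]}'
python3 -c "
from workcell import bot;o=bot.observe();print(o['moment'],o['force'])"; python3 plan.py HN 43.3 0
```

```text
clock: 23.7
position: [0.4703, -0.0207, 0.1364]
tool_rot: [-2.796, 0.282, 2.224]
force: [-5.3, -16.1, -1.0]
grip_width: 0.0131
finger_force: 21.4
clock: 24.2
position: [0.4702, -0.0207, 0.1365]
tool_rot: [-2.836, 0.324, 2.092]
force: [-4.1, -15.4, 1.6]
grip_width: 0.013
finger_force: 25.5
[-2.71522269  1.03652983  0.33422705] [ -4.06137363 -15.40050625   1.57419954]
target [ 0.4682 -0.0206  0.1344] travel cm [-0.2   0.01 -0.2 ] turn [0.5 0.5 2.2] axis n [0.102 0.41  0.906] lasterr q7 [-0.76  0.57  0.56  1.97  0.12  0.9   0.15] F [ -4.1 -15.4   1.6]
```

Finger force rose as the turn hit the stop. I release, lift and go to LN (tool at 0°).

```bash
python3 -m crank '{"travel":[[0,0,0],[0,0,0],[0.2,0.8,1.8],[0.6,2.5,5.4],[0.6,2.5,5.4]],"turn":[[0,0,0],[0,0,0],[0,0,0],[0,0,0],[-0.8,-3.3,-7.2]],"gripper":[0.55,0.55,0.55,0.55,0.55]}'
python3 plan.py LN 0 60
```

```text
clock: 24.7
position: [0.4798, 0.009, 0.1927]
tool_rot: [-2.894, 0.359, 1.95]
force: [0.8, -0.7, -1.0]
grip_width: 0.0385
finger_force: 0.0
target [0.5015 0.1131 0.1364] travel cm [ 2.17 10.41 -5.63] turn [ -3.6 -13.5 -30.1] axis n [0.102 0.41  0.906] lasterr q7 [-0.85  0.51  0.62  1.89  0.1   1.04  0.01] F [ 0.8 -0.7 -1. ]
```

```bash
python3 -m crank '{"travel":[[0.4,2.1,-1],[0.9,4.2,-2.2],[1.3,6.3,-3.3],[1.7,8.4,-4.5],[2.1,10.3,-5.6]],"turn":[[-0.7,-2.7,-6],[-1.4,-5.4,-12],[-2.2,-8.1,-18.1],[-2.9,-10.8,-24.1],[-3.6,-13.5,-30.1]],"gripper":[0.55,0.55,0.55,0.55,0.55]}'
python3 plan.py LN 0 0
```

```text
clock: 25.2
position: [0.4988, 0.1113, 0.1333]
tool_rot: [-3.138, 0.437, 1.321]
force: [-0.8, -0.8, -0.5]
grip_width: 0.0384
finger_force: 0.0
target [0.4954 0.0885 0.082 ] travel cm [-0.34 -2.28 -5.13] turn [ 0.  -0.2  0.4] axis n [0.102 0.41  0.906] lasterr q7 [-1.01  0.72  0.71  1.79 -0.11  1.04 -0.56] F [-0.8 -0.8 -0.5]
```

```bash
python3 -m crank '{"travel":[[0,-0.5,-1.1],[-0.1,-1,-2.3],[-0.2,-1.6,-3.5],[-0.3,-2.0,-4.5],[-0.3,-2.3,-5.1]],"turn":[[0,0,0],[0,0,0],[0,0,0],[0,0,0],[0,0,0]],"gripper":[0.55,0.55,0.55,0.55,0.55]}'
python3 -m crank '{"travel":[[0,0,0],[0,0,0],[0,0,0],[0,0,0],[0,0,0]],"turn":[[0,0,0],[0,0,0],[0,0,0],[0,0,0],[0,0,0]],"gripper":[0.6,0.75,0.9,1,1]}' 20
python3 plan.py LN -45 0
```

```text
clock: 25.7
position: [0.4951, 0.0856, 0.0822]
tool_rot: [-3.135, 0.438, 1.326]
force: [0.1, -0.7, 0.0]
grip_width: 0.0382
finger_force: 0.0
clock: 26.2
position: [0.4954, 0.0869, 0.0832]
tool_rot: [-3.136, 0.438, 1.326]
force: [-3.6, 0.9, 6.5]
grip_width: 0.0133
finger_force: 23.3
target [0.4954 0.0885 0.082 ] travel cm [-0.    0.16 -0.12] turn [ -4.7 -18.8 -40.6] axis n [0.102 0.41  0.906] lasterr q7 [-0.96  0.78  0.67  1.85 -0.13  0.92 -0.53] F [-3.6  0.9  6.5]
```

```bash
python3 -m crank '{"travel":[[0,0.05,0.1],[0,0.05,0.1],[0,0.05,0.1],[0,0.05,0.1],[0,0.05,0.1]],"turn":[[-0.8,-3.4,-7.4],[-1.7,-6.7,-14.9],[-2.5,-10.1,-22.3],[-3.4,-13.4,-29.7],[-4.2,-16.8,-37.1]],"gripper":[1,1,1,1,1]}'
python3 -m crank '{"travel":[[0,0,0],[0,0,0],[0,0,0],[0,0,0],[0,0,0]],"turn":[[-0.4,-1.6,-3.6],[-0.6,-2.4,-5.4],[-0.8,-3.3,-7.2],[-0.8,-3.3,-7.2],[-0.8,-3.3,-7.2]],"gripper":[1,1,1,1,1]}'
python3 plan.py LN -46.7 0
python3 -c "
from workcell import bot;o=bot.observe();print(o['moment'],o['force'])"
```

```text
clock: 26.7
position: [0.4943, 0.0878, 0.0836]
tool_rot: [2.851, 0.326, 0.556]
force: [-10.0, 5.0, -1.3]
grip_width: 0.0133
finger_force: 22.5
clock: 27.2
position: [0.4942, 0.088, 0.0835]
tool_rot: [2.811, 0.285, 0.425]
force: [-9.4, 5.5, 0.9]
grip_width: 0.0132
finger_force: 26.7
target [0.4954 0.0885 0.082 ] travel cm [ 0.12  0.04 -0.14] turn [-0.1  0.6  2.1] axis n [0.102 0.41  0.906] lasterr q7 [-1.09  0.89  0.91  1.86 -0.37  0.94 -1.15] F [-9.4  5.5  0.9]
[ 1.52592182  1.95738604 -0.37405966] [-9.3562531   5.48716084  0.91226527]
```

```bash
python3 -m crank '{"travel":[[0,0,0],[0,0,0],[0.2,0.8,1.8],[0.6,2.5,5.4],[0.6,2.5,5.4]],"turn":[[0,0,0],[0,0,0],[0,0,0],[0,0,0],[0.8,3.3,7.2]],"gripper":[0.55,0.55,0.55,0.55,0.55]}'
python3 plan.py HF 0 60
```

```text
clock: 27.7
position: [0.5037, 0.1139, 0.1407]
tool_rot: [2.849, 0.322, 0.563]
force: [0.1, -1.3, -1.5]
grip_width: 0.0387
finger_force: 0.0
target [ 0.5946 -0.026   0.1888] travel cm [  9.09 -13.99   4.81] turn [ 3.9 16.7 37.2] axis n [0.102 0.41  0.906] lasterr q7 [-1.12  0.81  0.93  1.78 -0.29  1.07 -1.08] F [ 0.1 -1.3 -1.5]
```

```bash
python3 -m crank '{"travel":[[1.5,-2.0,2.4],[3.4,-4.9,4],[5.3,-7.9,4.8],[7.2,-10.9,4.8],[9.1,-13.9,4.8]],"turn":[[0.8,3.3,7.4],[1.6,6.7,14.9],[2.3,10,22.3],[3.1,13.4,29.8],[3.9,16.7,37.2]],"gripper":[0.55,0.55,0.55,0.55,0.55]}'
python3 plan.py HF 0 0
```

```text
clock: 28.2
position: [0.5936, -0.0282, 0.1864]
tool_rot: [-3.139, 0.441, 1.332]
force: [-0.5, 0.8, -0.2]
grip_width: 0.0381
finger_force: 0.0
target [ 0.5885 -0.0506  0.1344] travel cm [-0.51 -2.23 -5.19] turn [ 0.2 -0.2 -0.3] axis n [0.102 0.41  0.906] lasterr q7 [-0.73  0.72  0.74  1.62 -0.05  1.1  -0.31] F [-0.5  0.8 -0.2]
```

```bash
python3 -m crank '{"travel":[[0,-0.4,-1.1],[-0.1,-0.9,-2.3],[-0.2,-1.4,-3.5],[-0.3,-1.8,-4.5],[-0.4,-2.1,-5.1]],"turn":[[0,0,0],[0,0,0],[0,0,0],[0,0,0],[0,0,0]],"gripper":[0.55,0.55,0.55,0.55,0.55]}'
python3 -m crank '{"travel":[[0,0,0],[0,0,0],[0,0,0],[0,0,0],[0,0,0]],"turn":[[0,0,0],[0,0,0],[0,0,0],[0,0,0],[0,0,0]],"gripper":[0.6,0.75,0.9,1,1]}' 20
python3 plan.py HF -45 0
```

```text
clock: 28.7
position: [0.5879, -0.0476, 0.1336]
tool_rot: [-3.139, 0.442, 1.327]
force: [-0.8, -0.4, 0.0]
grip_width: 0.0382
finger_force: 0.0
clock: 29.2
position: [0.5902, -0.0478, 0.1355]
tool_rot: [3.139, 0.441, 1.326]
force: [8.9, -2.2, -4.0]
grip_width: 0.0131
finger_force: 23.4
target [ 0.5885 -0.0506  0.1344] travel cm [-0.17 -0.28 -0.11] turn [ -4.3 -18.5 -40.8] axis n [0.102 0.41  0.906] lasterr q7 [-0.69  0.78  0.71  1.68 -0.07  0.98 -0.3 ] F [ 8.9 -2.2 -4. ]
```

```bash
python3 -m crank '{"travel":[[0.05,0,0],[0.1,0,0],[0.1,0,0],[0.1,0,0],[0.1,0,0]],"turn":[[-0.8,-3.4,-7.4],[-1.7,-6.7,-14.9],[-2.5,-10.1,-22.3],[-3.4,-13.4,-29.7],[-4.2,-16.8,-37.1]],"gripper":[1,1,1,1,1]}'
python3 -m crank '{"travel":[[0,0,0],[0,0,0],[0,0,0],[0,0,0],[0,0,0]],"turn":[[-0.4,-1.6,-3.6],[-0.6,-2.4,-5.4],[-0.8,-3.3,-7.2],[-0.8,-3.3,-7.2],[-0.8,-3.3,-7.2]],"gripper":[1,1,1,1,1]}'
python3 plan.py HF -46.7 0
python3 -m crank '{"travel":[[0,0,0],[0,0,0],[0.2,0.8,1.8],[0.6,2.5,5.4],[0.6,2.5,6.4]],"turn":[[0,0,0],[0,0,0],[0,0,0],[0,0,0],[0,0,0]],"gripper":[0.55,0.55,0.55,0.55,0.55]}'
```

```text
clock: 29.7
position: [0.5911, -0.0482, 0.1356]
tool_rot: [2.841, 0.326, 0.556]
force: [8.4, -7.1, -6.0]
grip_width: 0.0131
finger_force: 23.1
clock: 30.2
position: [0.5912, -0.0483, 0.1356]
tool_rot: [2.802, 0.283, 0.424]
force: [9.4, -7.0, -2.8]
grip_width: 0.013
finger_force: 26.8
target [ 0.5885 -0.0506  0.1344] travel cm [-0.27 -0.23 -0.12] turn [0.4 0.9 2. ] axis n [0.102 0.41  0.906] lasterr q7 [-0.8   0.88  0.95  1.68 -0.31  1.   -0.95] F [ 9.4 -7.  -2.8]
clock: 30.7
position: [0.5971, -0.0209, 0.2015]
tool_rot: [2.804, 0.282, 0.425]
force: [0.4, -0.7, -0.5]
grip_width: 0.0385
finger_force: 0.0
```

Now I move clear, upwards and to the front left, and take a last look.

```bash
python3 -m crank '{"travel":[[0,2,3],[-1,5,6],[-2,9,8],[-3,13,9],[-4,17,9]],"turn":[[0,0,0],[0,0,0],[0,0,0],[0,0,0],[0,0,0]],"gripper":[0.55,0.55,0.55,0.55,0.55]}'
python3 -m crank '{"travel":[[-3,4,0],[-6,8,0],[-9,12,0],[-12,16,0],[-15,20,0]],"turn":[[0,0,0],[0,0,0],[0,0,0],[0,0,0],[0,0,0]],"gripper":[0.55,0.55,0.55,0.55,0.55]}'
python3 - <<'E'
from geo import *; from workcell import bot; import cv2
ims=[]
for n,(x,y) in(("side",(215,150)),("top",(210,125))):
    g=bot.grab_frame(n);np.savez(f"pics/{n}8.npz",**g)
    ims.append(cv2.resize(g["pixels"][y:y+160,x:x+(150 if n=="side" else 215),::-1],None,fx=2.19,fy=2.19,interpolation=cv2.INTER_CUBIC))
cv2.imwrite("pics/c9.png",np.hstack(ims))
E
```

```text
clock: 31.2
position: [0.5552, 0.1486, 0.2902]
tool_rot: [2.805, 0.284, 0.423]
force: [2.0, 0.1, -0.3]
grip_width: 0.0382
finger_force: 0.0
clock: 31.7
position: [0.4038, 0.3485, 0.2888]
tool_rot: [2.804, 0.286, 0.423]
force: [0.8, 1.3, 0.4]
grip_width: 0.0385
finger_force: 0.0
```

View pics/c9.png

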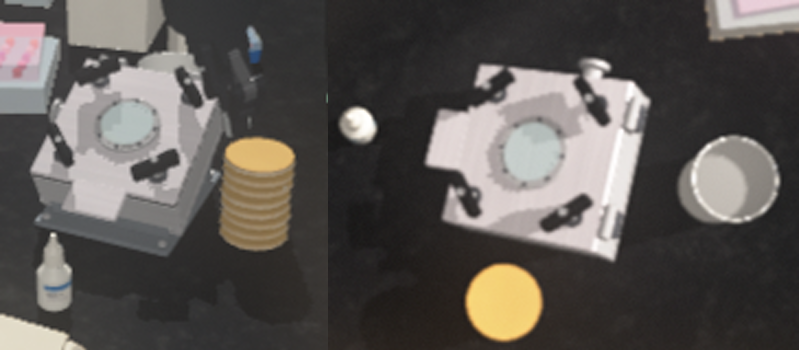

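The lid is shut, and all four bars are crosswise to the line to the lid's middle: (495,88), (592,100), (467,195) and (567,212) in the top half. The beaker (730,180), dishes (505,302) and dropper (357,125) are upright and in place.

```bash
python3 -c "
from workcell import bot
print(bot.job_done())"
```

```text
the job is handed in; nothing more can be done
None
```

The lid is shut and all four clamps were turned to their stops in two crisscross passes (low-far, high-near, low-near, high-far); the beaker, dishes and dropper still stand in place, and the job was handed in at about 32 s.

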